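Zero the peak hand and hold the reading mirror for the camera

ROBOT

A 7-joint arm with a two-finger parallel gripper is mounted at the origin on the work surface. World frame = base frame: x ahead of the robot, y to its left, z up, the work surface at z = 0. Lengths are in m, angles in rad, forces in N, time in s.
With the tool pointing down it reaches from about 0.425 to 0.925 m from the base axis. Payload 6.8 kg.
Tool frame: the origin (TCP) lies at the very end of the fingers, on their centre line; the grasp point (between the pads) lies 19 mm behind it (r.grip_point_offset is the distance from the TCP to the grasp point, in m); z points along the fingers, y is the line along which they close (so a half turn about z gives the same grasp; the last joint's range is limited). The gripper opens to 85 mm and grips with 20 to 120 N. Pads are 22 mm wide; open, the fingers measure 114 mm over their backs; the gripper's body (76 mm by 85 mm) begins 54 mm behind the grasp point. The pads swing forward as they close: fully open they stand 13 mm farther back than shut.
Start: joints at [1.014, 0.477, 0.022, 1.555, -0.011, 1.109, -0.083], TCP at [0.293, -0.608, 0.231] pointing down, gripper open.
Joint ranges: [-2.96, 2.96], [-0.34, 2.1], [-1.41, 1.46], [0.24, 2.44], [-1.37, 4.51], [0.17, 1.92], [-2.96, 2.96]. Speed limits (rad/s): [2.39, 2.39, 3.14, 3.14, 3.14, 3.14, 3.14].

INTERFACE

Orientations are given as a rotation vector (axis times angle).
In Python, from bench import status, eyes, r gives the robot as it stands.
- The arm moves only by the shell command python3 -m crank 'ROWS' [OPENING] [FORCE]. ROWS is JSON, a list of rows, each a list of 6 numbers: the shift along the tool's x, y, z normalised to -1 to 1, where 1 is 0.02 m, then the turn, a rotation vector about the tool's x, y, z normalised to -1 to 1, where 1 is 45 degrees. A call has 1 to 12 rows; each row shifts and turns the commanded pose from where the row before left it, along the tool's axes as they then stand; what a row does not reach is not made up. A row lasts 1/10 s, in which the tool goes at most 50 mm and 8.59 degrees, less where a joint would pass 70% of its speed; a pose out of reach is approached as far as the arm can. A call with a number of a shift or a turn outside -1 to 1 is refused whole. A call with a gripper value outside its range is refused whole. OPENING is the opening, from 0 (shut) to 1 (fully open), set as the call begins (- or left out, the last holds). The fingers move at their own pace and stop on an object; FORCE is the grip in N (left out, the last holds). Time passes only in rows, so rows that do not move let the fingers close. It gives the time, the measured TCP pose, the force, the opening and the grip force at its end, in the units of the state.
- status.get_obs(): the state, without advancing time (a new reading comes with each control period).
- eyes.grab_frame(name): name is "side" or "top"; returns a dict with "image" (384x512x3 uint8, red, green, blue), "depth" (384x512 float32, m along the optical axis (not along the pixel's ray), 0 where there is no reading), "fovy" (degrees; the focal length in pixels is half the picture's height over the tangent of half this angle, whatever the lens; pixels are square), "cx", "cy" (the principal point, pixels), "world_to_cam" (4x4, takes a point from world to camera coordinates). Camera axes: x right, y up, looking along -z (the intrinsics and any distortion apply to the point x, -y, -z); pixel columns grow to the right and rows downward; lengths in m; the calibration is good to about 2 mm. A picture is of the moment at which its call begins.
- r.hand_in(): hands the job in; it is judged then, once.
The state is a dict: "clock": time; "joints": joint angles; "qvel": joint speeds; "tau": joint torques, N m; "tcp_pos": TCP position; "orientation": TCP orientation; "contact_force": force on the tool from outside, world axes, zero at the start; "moment": the same for the moment, N m; "grip_width": finger opening in m; "gripper_force": force on a finger pad.
Only numpy, scipy, OpenCV 4.12 (cv2) and the standard library are available. Lean on these libraries where they do the work, as an engineer would, in place of code of your own. Each camera call takes 0.05 s, during which the arm holds its last target. There are 200 camera calls.

TASK

Make the proving-ring dial ready for its zero record: turn the black knob in the middle of the dial back until the red peak hand rests on its zero stop by the green zero mark. Then take the tilting mirror by its wooden knob and tilt it until the inspection camera, which looks level at the middle of the mirror, sees the green zero mark reflected in the middle of the glass, and keep holding the mirror there by its knob: it swings back if let go, so finish while still holding it. Leave the weighing bottle, the two core rings and the tamper where they stand.

Things in the scene. Friction and masses are not known exactly. Their poses are not given: they have to be found in the camera images.
- peak (a joint): angle of the red peak hand and of the black knob fixed to it, about the upright axis in the middle of the dial. 0 = on its zero stop, the hand then points from the dial's centre to the green zero mark; it grows clockwise seen from above (up to 4.8), so it is reset by turning counter-clockwise seen from above. Turns with light friction (0.015 N m) and stays where it is left; the stop is firm.
- knob_grip (a point): point on the axis of the black knurled round peak-hand knob, 26 mm across, standing 30 mm up from the white dial face; this point lies 21 mm above the dial face and 10 mm below the knob's top.
- frame: green load frame fixed on the board: bed 110 mm wide, 283 mm long; origin under the knob axis at the bed's underside, 12 mm above the bench, y towards the camera. The dial (82 mm across, face up, 88 mm above the bench) sits in a flat-lying steel ring 168 mm across, 5 mm lower. The drive housing, 172 mm above the bench at its top, begins 115 mm from the knob axis on the camera's side
- zero_mark (a point): centre of the green zero mark, a green rectangle 10 x 11 mm on the white dial face, 30 mm from the knob axis on the side towards the mirror
- lens (a point): centre of the front lens of the black inspection camera that stands on the board's other end, 230 mm above the bench, at the same height as the middle of the mirror; its z is up and its y points away from the mirror. It looks level along -y of this frame at the middle of the mirror
- mirror_centre (a point): middle of the mirror's reflecting face (glass 104 x 82 mm in a frame 124 x 100 mm), on the level pivot axis, 230 mm above the bench. x runs along the pivot axis; y is the mirror's normal, pointing out of the glass towards the dial and the camera; z runs up along the glass
- mirror (a joint): tilt of the mirror on its two side pivots, about the level axis through mirror_centre. 0 = glass upright; positive = top edge leaning towards the dial and the camera, glass facing downwards. Range -0.35 to 0.75. The pivots are loose: let go, the mirror falls back to -0.35 by its heavy backing (about 1 N at the knob holds it)
- mirror_knob: wooden ball knob, 22 mm across, on a 6 mm stem on the mirror's top edge; origin at the ball's centre, which lies 80 mm above the pivot axis along the glass and 7 mm behind the glass face, and moves and turns with the mirror; the top of the mirror frame is 30 mm below the ball's centre. Nothing stands above it
- board: the pine reading board, 180 mm wide and 760 mm long along its y, 12 mm thick, that carries the mirror yoke, the load frame and the camera, all fixed; its x and y axes are level, y running from the mirror to the camera; origin under it, 260 mm from the mirror's pivot axis
- bottle_mid (a point): centre of the green glass weighing bottle, 53 mm across, 74 mm tall, standing loose near the board; leave alone
- ring_a_mid (a point): centre of the taller rusted core ring, 60 mm across, 50 mm tall, loose; leave alone
- ring_b_mid (a point): centre of the lower rusted core ring, 60 mm across, 30 mm tall, loose; leave alone
- tamper_mid (a point): centre of the wooden tamper, 44 mm across, standing upright, 165 mm tall, loose; leave alone

How it is judged:
On the way, in this order (a step that is already met when the one before it is completed fails the run):
1. the peak hand is back on its zero stop (value of joint peak below 0.05 rad), for 0.2 s.
2. the mirror, held by its knob, shows the zero mark to the camera (z of zero_mark in the frame of mirror_centre between -0.0917 and -0.0597 m and contact force between the fingers and mirror_knob above 0.2 N), for 0.5 s.
At the end, for the whole second after the job is handed in: Peak hand within 0.06 rad of its zero stop; mirror held still by the fingers on its knob so that the camera sees the zero mark within about 20 mm of the middle of the glass (the mark lies 60 to 92 mm below the middle along z of the mirror's frame, some 0.04 to 0.08 rad either side of exact) (all of step 2 and value of joint peak below 0.06 rad and velocity of joint mirror between -0.1 and 0.1 rad/s); the arm keeps its last pose, push and grip.
It fails at once if the glass weighing bottle was moved by more than 20 mm (distance of bottle_mid from where it was at the start of the episode above 0.02 m).
It fails at once if a core ring was moved by more than 20 mm (distance of ring_a_mid from where it was at the start of the episode above 0.02 m).
It fails at once if a core ring was moved by more than 20 mm (distance of ring_b_mid from where it was at the start of the episode above 0.02 m).
It fails at once if the tamper was moved by more than 20 mm (distance of tamper_mid from where it was at the start of the episode above 0.02 m).
It also fails if it takes over 61 s, if anything falls off the work surface, if the arm or the gripper's body presses on something with over 40 N, if the wrist force passes 120 N, or if a joint passes its speed limit or range.

## Working session

There is one attempt and no reset: what is moved stays moved. The work goes in short steps, Python scripts to look and compute and a shell command to move; the robot and the scene stay as the last step left them, time stands still between calls to the robot, and variables do not carry over. Pictures are saved under pics/ and viewed, at most 10 in all, crops included, and the job is handed in when it is done.

```bash
mkdir -p pics; cat > h.py <<'E'
import numpy as np, cv2
from bench import status, eyes, r
def grab(n,name):
    f=eyes.grab_frame(n); np.savez('pics/'+name+'.npz',**f)
    cv2.imwrite('pics/'+name+'.png',f['image'][:,:,::-1]); return f
def load(name): return dict(np.load('pics/'+name+'.npz'))
def px(f,u,v,d=None):
    h=f['image'].shape[0]; F=h/2/np.tan(np.radians(f['fovy'])/2)
    if d is None: d=f['depth'][int(v),int(u)]
    p=np.array([(u-f['cx'])/F*d,-(v-f['cy'])/F*d,-d,1])
    return (np.linalg.inv(f['world_to_cam'])@p)[:3]
def proj(f,p):
    h=f['image'].shape[0]; F=h/2/np.tan(np.radians(f['fovy'])/2)
    c=f['world_to_cam']@np.append(p,1); return f['cx']+F*c[0]/-c[2], f['cy']-F*c[1]/-c[2]
E
python3 - <<'E'
from h import *
a=grab('side','s0');b=grab('top','t0')
im=np.hstack([a['image'],b['image']])
for f in(a,b): print([ (k,v) for k,v in f.items() if k not in('image','depth')])
for n in 's0','t0':
    i=cv2.imread(f'pics/{n}.png'); cv2.imwrite(f'pics/{n}b.png',cv2.resize(i,(768,576),interpolation=cv2.INTER_CUBIC))
print(status.get_obs())
E
```

```text
[('fovy', 47.77968386768478), ('cx', 262.6371564485189), ('cy', 205.0781209639367), ('world_to_cam', array([[-0.96790442, -0.25059478,  0.01905999,  0.5588194 ],
       [ 0.19156724, -0.68656902,  0.70137363, -0.2146061 ],
       [-0.16267457,  0.68251391,  0.71253895, -1.06472411],
       [ 0.        ,  0.        ,  0.        ,  1.        ]]))]
[('fovy', 46.17799394602787), ('cx', 259.4412965327541), ('cy', 189.11344894976196), ('world_to_cam', array([[ 0.00265847, -0.99990349,  0.01363598,  0.03765783],
       [ 0.98377148,  0.00506149,  0.17935454, -0.62139186],
       [-0.17940625,  0.01293788,  0.98369   , -1.15727008],
       [ 0.        ,  0.        ,  0.        ,  1.        ]]))]
{'clock': 0.1, 'joints': array([ 1.01388393,  0.47770863,  0.0223602 ,  1.55633786, -0.01150229,
        1.10927315, -0.08310847]), 'qvel': array([-0.00133409, -0.00192111,  0.00067067, -0.0026305 ,  0.00230749,
        0.00020517, -0.00079303]), 'tau': array([ 4.81521172e-03, -5.97752774e+01,  1.61371708e+00, -2.81950629e+01,
        1.27214834e-02,  5.08261626e-03, -1.60091247e-05]), 'tcp_pos': array([ 0.29263716, -0.60769231,  0.23043538]), 'orientation': array([-3.06133461e+00, -6.98743412e-01,  7.42767817e-04]), 'contact_force': array([0.80750842, 0.84803668, 0.38297514]), 'moment': array([ 0.02603295, -0.01098742, -0.01825519]), 'gripper_force': 0.0, 'grip_width': 0.08529606226921982}
```

View pics/t0b.png

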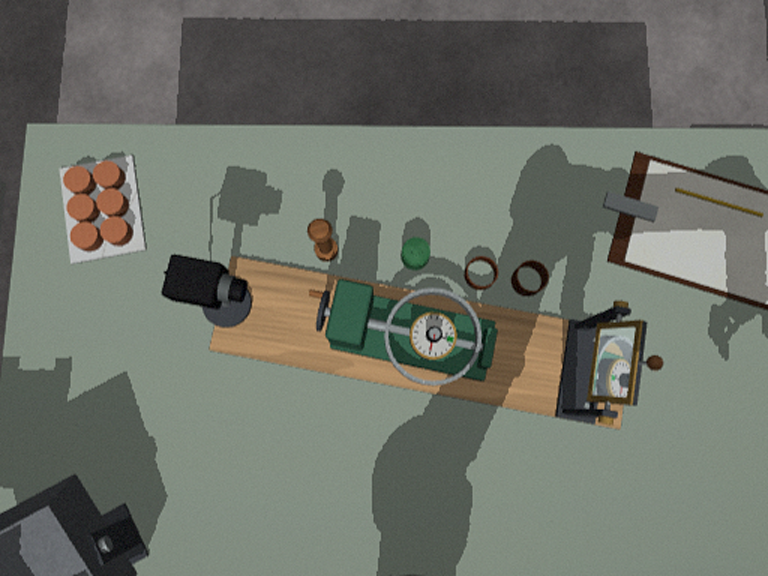

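View pics/s0b.png

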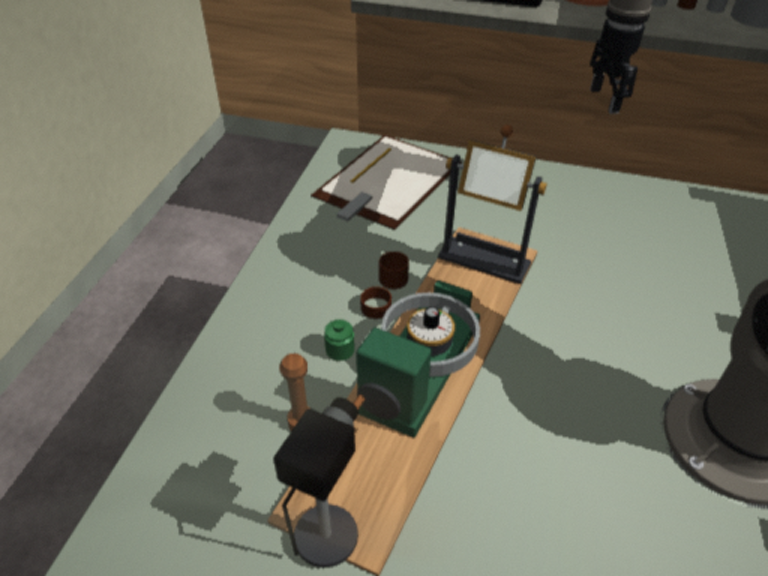

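The top view shows the knob at about (289,223) in native pixels, the green mark at (300,225), the red hand pointing down the picture, and the mirror knob at (436,242). In the side view the mirror knob is at (337,88). I'll enlarge the dial and measure.

```bash
python3 - <<'E'
from h import *
t=load('t0');s=load('s0')
i=t['image'][190:260,250:345,::-1]; i2=t['image'][195:290,370:465,::-1]
a=cv2.resize(i,None,fx=8,fy=8,interpolation=cv2.INTER_CUBIC); cv2.imwrite('pics/dial.png',a)
j=t['image'].astype(int)
g=(j[:,:,1]>j[:,:,0]+50)&(j[:,:,1]>j[:,:,2]+30); g[:205]=0;g[245:]=0;g[:,:292]=0;g[:,310:]=0
v,u=np.nonzero(g); print('green',u.mean(),v.mean(),len(u))
for (n,f,u,v) in [('knobtop',t,289,222),('face',t,280,230),('mk',t,436,242),('mkS',s,337,87),('mirS',s,331,118),('bot',t,277,168),('lens',t,160,193)]: print(n,px(f,u,v))
# board axis from long edges, z=.012
def plane(f,u,v,z):
    a=px(f,u,v,.5);b=px(f,u,v,1.);return a+(b-a)*(z-a[2])/(b[2]-a[2])
for q in [(238,256),(210,350),(622,429),(562,318)]: print(plane(t,q[0]/1.5,q[1]/1.5,.012))
E
```

```text
green 299.6363636363636 225.63636363636363 11
knobtop [ 0.52596186 -0.03387783  0.1182135 ]
face [ 0.50870712 -0.01302166  0.08489838]
mk [ 0.46443058 -0.32424914  0.31276373]
mkS [ 0.46438775 -0.31991605  0.30830999]
mirS [ 0.46583031 -0.29172523  0.22993404]
bot [ 0.67524291 -0.00645496  0.07573109]
lens [0.57650338 0.26672137 0.24606918]
[0.6803953  0.32234631 0.012     ]
[0.50468687 0.3657367  0.012     ]
[ 0.36551493 -0.3803325   0.012     ]
[ 0.56629464 -0.28068001  0.012     ]
```

View pics/dial.png

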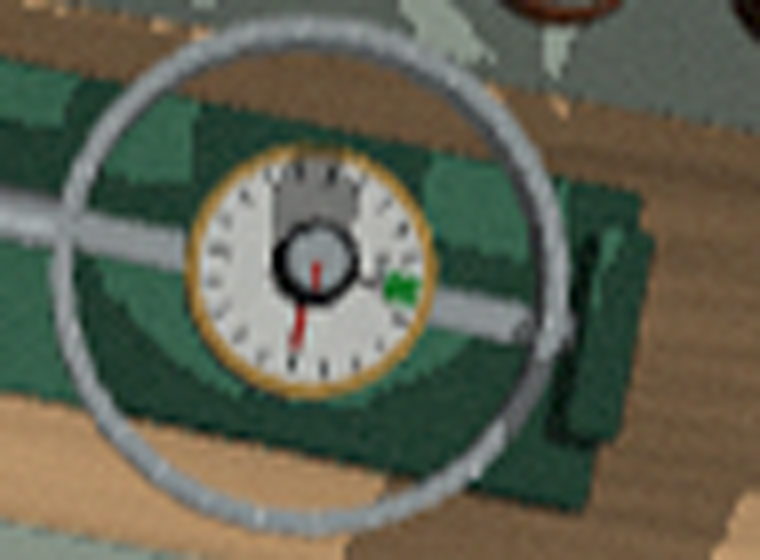

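Read-off: the hand sits about 90° clockwise of the green mark, so the counter-clockwise turn is about 1.57 rad. The measured heights agree with the given ones: knob top 0.118 m and ball centre about 0.302 m at a tilt of -0.35. I'll raise the arm while working out the targets.

```bash
cat >> h.py <<'E'
from scipy.spatial.transform import Rotation as Ro
def plane(f,u,v,z):
    a=px(f,u,v,.5);b=px(f,u,v,1.);return a+(b-a)*(z-a[2])/(b[2]-a[2])
def st():
    o=status.get_obs(); R=Ro.from_rotvec(o['orientation'])
    x=R.apply([1,0,0]); print('t',o['clock'],'tcp',o['tcp_pos'].round(4),'yawx',round(float(np.arctan2(x[1],x[0])),3),'zt',R.apply([0,0,1]).round(3),'j',o['joints'].round(2),'F',o['contact_force'].round(1),'M',o['moment'].round(2),'w',round(o['grip_width'],4),'gf',o['gripper_force']); return o,R
def go(p):
    o,R=st(); print('units',(R.inv().apply(np.array(p)-o['tcp_pos'])/.02).round(2))
E
python3 -m crank '[[0,0,-1,0,0,0],[0,0,-1,0,0,0],[0,0,-1,0,0,0],[0,0,-1,0,0,0],[0,0,-1,0,0,0],[0,0,-1,0,0,0],[0,0,-1,0,0,0],[0,0,-1,0,0,0]]' 1
python3 - <<'E'
from h import *
t=load('t0');s=load('s0')
print('knob',plane(t,289.5,222.9,.118),'dial',plane(t,289,223.9,.088),'green',plane(t,299.64,225.64,.088))
print('ball',plane(t,436.3,242,.303), 'ballS',plane(s,337.5,88,.303))
go([.526,-.034,.40])
E
```

```text
clock: 0.9
tcp_pos: [0.2927, -0.6079, 0.3915]
orientation: [-3.062, -0.699, 0.001]
contact_force: [0.1, -0.1, -0.3]
grip_width: 0.0854
gripper_force: 0.0
knob [ 0.52371366 -0.03513594  0.118     ] dial [ 0.52429929 -0.03622748  0.088     ] green [ 0.51990045 -0.06373144  0.088     ]
ball [ 0.46506712 -0.32884504  0.303     ] ballS [ 0.46293036 -0.32456319  0.303     ]
t 0.9 tcp [ 0.2927 -0.6079  0.3915] yawx 0.449 zt [-0.001  0.001 -1.   ] j [ 1.    0.39  0.04  1.33 -0.01  1.42 -0.08] F [ 0.1 -0.1 -0.3] M [-0.01  0.01 -0.06] w 0.0854 gf 0.0
units [ 22.96 -20.79  -0.4 ]
```

```bash
M='' ; python3 -m crank '[[0.98,-0.89,0,0,0,0],[0.98,-0.89,0,0,0,0],[0.98,-0.89,0,0,0,0],[0.98,-0.89,0,0,0,0],[0.98,-0.89,0,0,0,0],[0.98,-0.89,0,0,0,0],[0.98,-0.89,0,0,0,0],[0.98,-0.89,0,0,0,0],[0.98,-0.89,0,0,0,0],[0.98,-0.89,0,0,0,0],[0.98,-0.89,0,0,0,0],[0.98,-0.89,0,0,0,0]]' >/dev/null
python3 -m crank '[[0.98,-0.89,0,0,0,0],[0.98,-0.89,0,0,0,0],[0.98,-0.89,0,0,0,0],[0.98,-0.89,0,0,0,0],[0.98,-0.89,0,0,0,0],[0.98,-0.89,0,0,0,0],[0.98,-0.89,0,0,0,0],[0.98,-0.89,0,0,0,0],[0.98,-0.89,0,0,0,0],[0.98,-0.89,0,0,0,0],[0.98,-0.89,0,0,0,0]]' >/dev/null
python3 -c "
from h import *
go([.524,-.0355,.30])"
```

```text
t 3.2 tcp [ 0.5214 -0.0427  0.3909] yawx 0.449 zt [-0.001 -0.    -1.   ] j [ 0.32  0.14 -0.4   1.67  0.05  1.35 -1.21] F [-0.3  0.2 -0.1] M [-0.03 -0.09  0.02] w 0.0853 gf 0.0
units [ 0.28 -0.27  4.55]
```

```bash
python3 -m crank '[[0.14,-0.14,1,0,0,0],[0.14,-0.13,1,0,0,0],[0,0,1,0,0,0],[0,0,1,0,0,0],[0,0,1,0,0,0],[0,0,1,0,0,0],[0,0,1,0,0,0],[0,0,1,0,0,0],[0,0,1,0,0,0],[0,0,0,0,0,0]]' >/dev/null
python3 - <<'E'
from h import *
go([.524,-.0355,.096])
a=grab('side','s1')['image'][170:260,230:350,::-1]; cv2.imwrite('pics/s1c.png',cv2.resize(a,None,fx=6,fy=6,interpolation=cv2.INTER_CUBIC))
E
```

```text
t 4.2 tcp [ 0.5219 -0.0366  0.2085] yawx 0.449 zt [-0.006  0.    -1.   ] j [ 0.29  0.28 -0.4   1.91  0.13  0.97 -1.29] F [-0.5  0.2  0.7] M [ 0.04 -0.02 -0.03] w 0.0854 gf 0.0
units [0.15 0.01 5.63]
```

View pics/s1c.png

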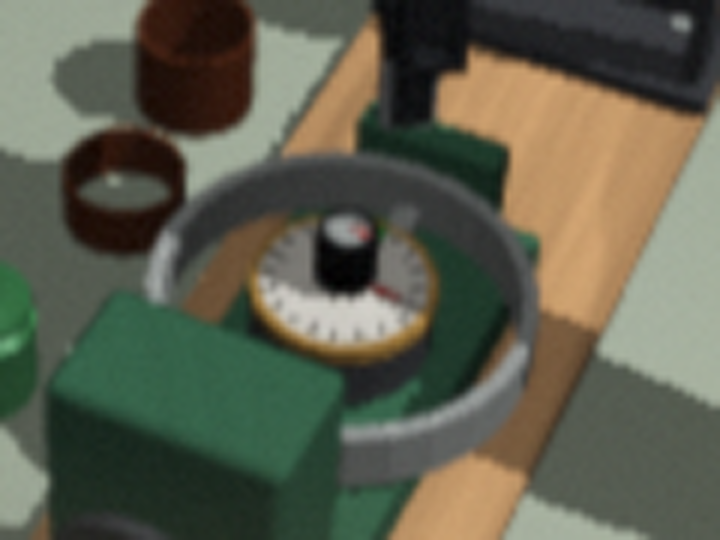

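The side crop shows the knob top at native (288,208) with nothing in the way; only a fingertip shows at the top edge. I'll check the knob position against this view and go down.

```bash
python3 -c "
from h import *
print(plane(load('s1'),288,207.8,.118))"
python3 -m crank '[[0.08,0,1,0,0,0],[0.08,0,1,0,0,0],[0,0,1,0,0,0],[0,0,1,0,0,0],[0,0,1,0,0,0],[0,0,0.5,0,0,0],[0,0,0,0,0,0]]' 
python3 -c "
from h import *
go([.524,-.0355,.096])"
```

```text
[ 0.52310709 -0.03610297  0.118     ]
clock: 4.95
tcp_pos: [0.5268, -0.0351, 0.101]
orientation: [-3.063, -0.699, 0.002]
contact_force: [-0.7, 0.2, 0.4]
grip_width: 0.0857
gripper_force: 0.0
t 4.95 tcp [ 0.5268 -0.0351  0.101 ] yawx 0.449 zt [-0.001 -0.    -1.   ] j [ 0.24  0.43 -0.37  2.    0.22  0.75 -1.38] F [-0.7  0.2  0.4] M [-0.03 -0.03 -0.04] w 0.0857 gf 0.0
units [-0.13 -0.04  0.25]
```

Both cameras agree to within 1 mm. Nudge, close, then turn counter-clockwise, which is negative about tool z.

```bash
python3 -m crank '[[-0.15,-0.03,0.25,0,0,0],[0,0,0,0,0,0],[0,0,0,0,0,0],[0,0,0,0,0,0],[0,0,0,0,0,0],[0,0,0,0,0,0],[0,0,0,0,0,0],[0,0,0,0,0,0],[0,0,0,0,0,0],[0,0,0,0,0,0]]' 0 25
python3 -c "
from h import *
st()"
python3 -m crank '[[0,0,0,0,0,-0.18],[0,0,0,0,0,-0.18],[0,0,0,0,0,-0.18],[0,0,0,0,0,-0.18]]'
python3 - <<'E'
from h import *
go([.524,-.0355,.096])
f=grab('side','s2'); st()
a=f['image'][170:260,230:350,::-1]; cv2.imwrite('pics/s2c.png',cv2.resize(a,None,fx=6,fy=6,interpolation=cv2.INTER_CUBIC))
E
```

```text
clock: 5.95
tcp_pos: [0.5245, -0.036, 0.097]
orientation: [3.062, 0.699, 0.002]
contact_force: [-1.0, -0.5, 6.0]
grip_width: 0.025
gripper_force: 25.3
t 5.95 tcp [ 0.5245 -0.036   0.097 ] yawx 0.449 zt [ 0.001 -0.    -1.   ] j [ 0.24  0.43 -0.36  2.01  0.23  0.74 -1.38] F [-1.  -0.5  6. ] M [-0.15  0.3   0.04] w 0.025 gf 25.331752002239227
clock: 6.35
tcp_pos: [0.5253, -0.0369, 0.097]
orientation: [2.74, 1.531, 0.003]
contact_force: [1.6, -4.0, 1.9]
grip_width: 0.025
gripper_force: 25.1
t 6.35 tcp [ 0.5253 -0.0369  0.097 ] yawx 1.019 zt [ 0.003 -0.001 -1.   ] j [ 0.35  0.46 -0.5   2.    0.31  0.76 -0.88] F [ 1.6 -4.   1.9] M [-0.72 -0.41 -0.  ] w 0.025 gf 25.09424775838852
units [ 0.02 -0.09  0.05]
t 6.4 tcp [ 0.5253 -0.0368  0.097 ] yawx 1.026 zt [ 0.003 -0.001 -1.   ] j [ 0.35  0.46 -0.5   2.    0.31  0.76 -0.88] F [ 3.2 -3.8  5.2] M [-0.84 -0.34  0.01] w 0.0251 gf 25.362586677074432
```

View pics/s2c.png

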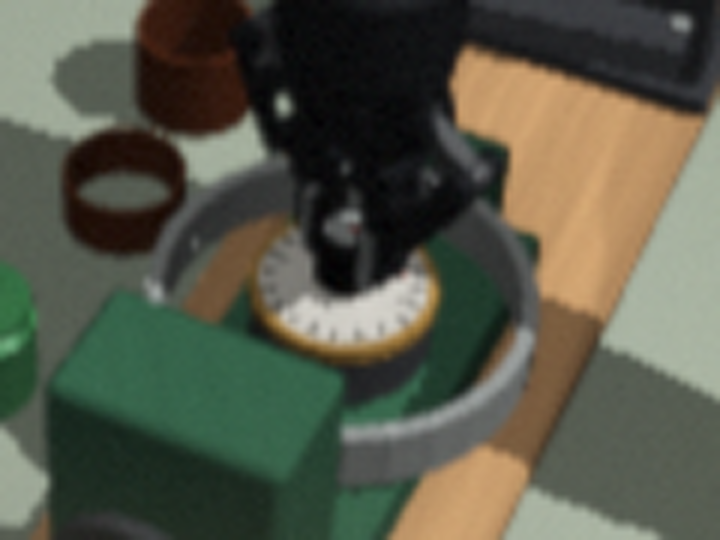

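The knob is gripped and the red hand has moved, with its tip now near (405,275) in the crop. I'll keep turning and watch the moment for the stop.

```bash
python3 -m crank '[[0,0,0,0,0,-0.18],[0,0,0,0,0,-0.18],[0,0,0,0,0,-0.18],[0,0,0,0,0,-0.18],[0,0,0,0,0,-0.18],[0,0,0,0,0,-0.18]]' >/dev/null
python3 -c "
from h import *
st()"
python3 -m crank '[[0,0,0,0,0,-0.08],[0,0,0,0,0,-0.08]]' >/dev/null
python3 -c "
from h import *
st()"
python3 -m crank '[[0,0,0,0,0,-0.08],[0,0,0,0,0,-0.08]]' >/dev/null
python3 -c "
from h import *
st()"
```

```text
t 7.0 tcp [ 0.527  -0.0371  0.0971] yawx 1.864 zt [ 0.006 -0.001 -1.   ] j [ 0.5   0.5  -0.69  1.99  0.45  0.8  -0.15] F [ 8.6 -2.9 -3.1] M [-0.79 -1.73 -0.03] w 0.0248 gf 24.70597743988037
t 7.2 tcp [ 0.5273 -0.037   0.0971] yawx 1.987 zt [ 0.006 -0.    -1.   ] j [ 0.53  0.51 -0.72  1.99  0.47  0.81 -0.05] F [ 8.2 -3.5 -2.3] M [-0.72 -1.79 -0.03] w 0.0248 gf 24.745922684669495
t 7.4 tcp [ 0.5272 -0.0362  0.0971] yawx 2.112 zt [ 0.006  0.001 -1.   ] j [ 0.55  0.52 -0.75  1.99  0.49  0.81  0.06] F [ 7.5 -1.7 -1.8] M [-0.5  -1.58 -0.32] w 0.0249 gf 24.881574511528015
```

The moment jumped to -0.32 N m at about 1.65 rad, which is the stop. I'll turn a little more, then release, rise and check.

```bash
python3 -m crank '[[0,0,0,0,0,-0.08],[0,0,0,0,0,0],[0,0,0,0,0,0]]' >/dev/null
python3 -c "
from h import *
st()"
python3 -m crank '[[0,0,0,0,0,0.06],[0,0,0,0,0,0],[0,0,0,0,0,0],[0,0,0,0,0,0],[0,0,0,0,0,0],[0,0,0,0,0,0],[0,0,0,0,0,0]]' 1 >/dev/null
python3 -m crank '[[0,0,-1,0,0,0],[0,0,-1,0,0,0],[0,0,-1,0,0,0],[0,0,-1,0,0,0],[0,0,-1,0,0,0],[0,0,-1,0,0,0],[0,0,-1,0,0,0],[0,0,-1,0,0,0],[0,0,-1,0,0,0],[0,0,-1,0,0,0],[0,0,-1,0,0,0],[0,0,-1,0,0,0]]' >/dev/null
python3 - <<'E'
from h import *
st()
f=grab('side','s3'); g=grab('top','t3')
a=f['image'][170:250,240:340,::-1]; b=g['image'][180:260,240:340,::-1]
cv2.imwrite('pics/s3c.png',np.hstack([cv2.resize(x,(400,320),interpolation=cv2.INTER_CUBIC) for x in (a,b)]))
E
```

```text
t 7.7 tcp [ 0.5268 -0.0355  0.0971] yawx 2.173 zt [ 0.005  0.002 -1.   ] j [ 0.56  0.53 -0.77  1.99  0.49  0.82  0.11] F [ 6.7 -0.3 -1.2] M [-0.02 -1.37 -0.35] w 0.0248 gf 24.932812750339508
t 9.6 tcp [ 0.5238 -0.0357  0.3371] yawx 2.13 zt [-0. -0. -1.] j [ 0.71  0.25 -0.9   1.73  0.2   1.26  0.32] F [ 0.7  0.2 -0.1] M [ 0.03 -0.04 -0.02] w 0.0857 gf 0.0
```

View pics/s3c.png

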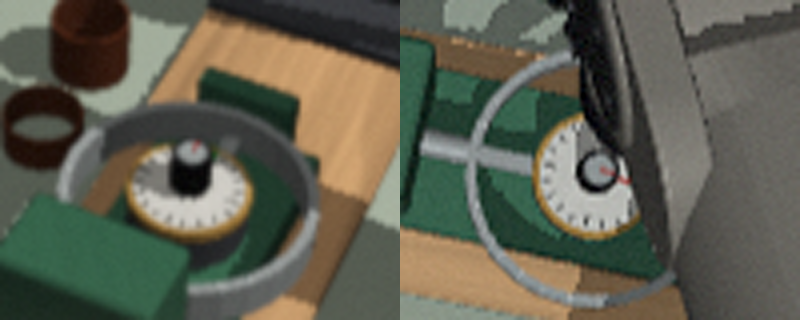

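The knob's red line now points toward the green mark, but the arm hides the mark. I'll move over to the mirror, turning the jaws onto the pivot axis, and look at the dial again with it clear.

```bash
python3 -m crank '[[0,0,-0.5,0,0,0.16],[0,0,-0.5,0,0,0.16],[0,0,-0.3,0,0,0.16],[0,0,0,0,0,0.16],[0,0,0,0,0,0.16],[0,0,0,0,0,0.155],[0,0,0,0,0,0]]' >/dev/null
python3 -m crank '[[-1,0,0,0,0,0],[-1,0,0,0,0,0],[-1,0,0,0,0,0],[-1,0,0,0,0,0],[-1,0,0,0,0,0],[-1,0,0,0,0,0],[-1,0,0,0,0,0],[-1,0,0,0,0,0],[-1,0,0,0,0,0],[-1,0,0,0,0,0],[-1,0,0,0,0,0],[-1,0,0,0,0,0]]' >/dev/null
python3 - <<'E'
from h import *
go([.464,-.3265,.36])
f=grab('side','s4'); g=grab('top','t4')
a=f['image'][60:140,290:390,::-1]; b=g['image'][190:262,245:335,::-1]
cv2.imwrite('pics/s4c.png',np.hstack([cv2.resize(x,(400,320),interpolation=cv2.INTER_CUBIC) for x in (a,b)]))
E
```

```text
t 11.6 tcp [ 0.4779 -0.2721  0.3615] yawx 1.383 zt [-0.001  0.    -1.   ] j [ 0.94  0.23 -0.64  1.65  0.14  1.31  0.09] F [-0.1  0.9  1.5] M [ 0.04 -0.03 -0.05] w 0.0856 gf 0.0
units [-2.8  -0.18  0.08]
```

View pics/s4c.png

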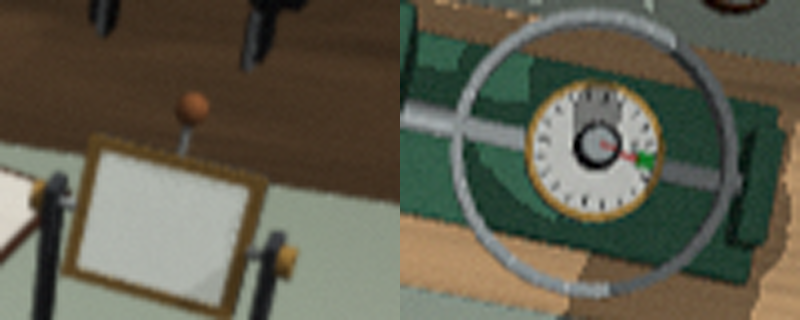

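The hand points straight at the green mark (645,160) and the ball is at (193,109) in the left crop, so the reset is good. Next, go over the ball.

```bash
python3 - <<'E'
from h import *
s=load('s4'); b=plane(s,338.2,87.2,.303); print(b, px(s,331,117))
E
python3 -m crank '[[-0.95,-0.06,0,0,0,0],[-0.95,-0.06,0,0,0,0],[-0.9,-0.06,0,0,0,0],[0,0,0,0,0,0],[0,0,0,0,0,0]]' >/dev/null
python3 - <<'E'
from h import *
go([.464,-.3265,.287])
f=grab('side','s5'); g=grab('top','t5')
a=f['image'][50:130,290:390,::-1]; b=g['image'][200:280,380:480,::-1]
cv2.imwrite('pics/s5c.png',np.hstack([cv2.resize(x,(400,320),interpolation=cv2.INTER_CUBIC) for x in (a,b)]))
E
```

```text
[ 0.46167956 -0.32915151  0.303     ] [ 0.46642679 -0.29494029  0.23094609]
t 12.2 tcp [ 0.4644 -0.325   0.362 ] yawx 1.38 zt [-0.     0.001 -1.   ] j [ 1.    0.26 -0.61  1.61  0.15  1.32  0.18] F [ 0.7  1.3 -0.5] M [0.03 0.01 0.02] w 0.0854 gf 0.0
units [-0.08 -0.    3.75]
```

View pics/s5c.png

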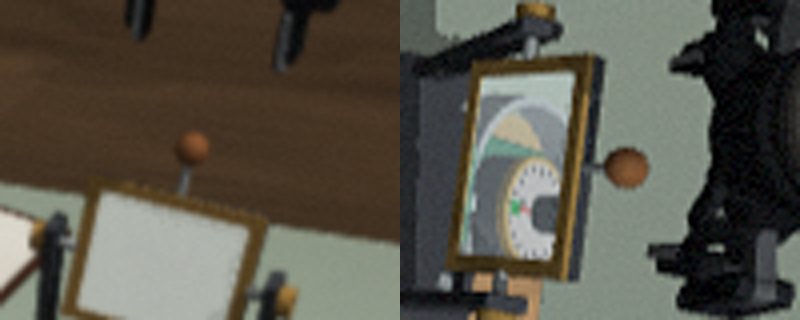

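The fingers stand on either side of the ball. Both views put it at about (0.4635, -0.328), so I'll go down onto it and close.

```bash
python3 -m crank '[[-0.16,0,0.9,0,0,0],[0,0,0.9,0,0,0],[0,0,0.9,0,0,0],[0,0,0.9,0,0,0],[0,0,0,0,0,0],[0,0,0.1,0,0,0]]'
python3 -m crank '[[0,0,0,0,0,0],[0,0,0,0,0,0],[0,0,0,0,0,0],[0,0,0,0,0,0],[0,0,0,0,0,0],[0,0,0,0,0,0],[0,0,0,0,0,0],[0,0,0,0,0,0],[0,0,0,0,0,0]]' 0 25
python3 -c "
from h import *
st()"
```

```text
clock: 12.9
tcp_pos: [0.4642, -0.3281, 0.2889]
orientation: [2.422, 2.001, 0.001]
contact_force: [0.1, -0.1, 0.8]
grip_width: 0.0855
gripper_force: 0.0
clock: 13.8
tcp_pos: [0.4662, -0.3291, 0.2894]
orientation: [2.419, 1.997, 0.006]
contact_force: [7.7, -1.7, -0.9]
grip_width: 0.0202
gripper_force: 24.5
t 13.8 tcp [ 0.4662 -0.3291  0.2894] yawx 1.38 zt [ 0.006 -0.002 -1.   ] j [ 0.99  0.31 -0.6   1.71  0.19  1.17  0.15] F [ 7.7 -1.7 -0.9] M [-0.28 -1.41  0.  ] w 0.0202 gf 24.458942413330078
```

The width of 20.2 mm says the pads sit a few mm above the ball's equator. I'll open briefly, go 5 mm lower, shift 2 mm sideways and regrip.

```bash
python3 -m crank '[[0,0,0,0,0,0],[0,0,0,0,0,0],[0,0.1,0.27,0,0,0],[0,0,0,0,0,0]]' 0.5
python3 -m crank '[[0,0,0,0,0,0],[0,0,0,0,0,0],[0,0,0,0,0,0],[0,0,0,0,0,0],[0,0,0,0,0,0],[0,0,0,0,0,0]]' 0 25
python3 -c "
from h import *
st()"
```

```text
clock: 14.2
tcp_pos: [0.4651, -0.3291, 0.2819]
orientation: [-2.422, -1.998, 0.001]
contact_force: [-0.6, -0.3, -0.3]
grip_width: 0.0427
gripper_force: 0.0
clock: 14.8
tcp_pos: [0.4662, -0.3291, 0.283]
orientation: [2.422, 1.999, 0.002]
contact_force: [5.6, -0.3, -2.7]
grip_width: 0.0201
gripper_force: 24.5
t 14.8 tcp [ 0.4662 -0.3291  0.283 ] yawx 1.38 zt [ 0.001 -0.    -1.   ] j [ 0.99  0.32 -0.6   1.72  0.19  1.16  0.14] F [ 5.6 -0.3 -2.7] M [-0.05 -1.07  0.03] w 0.0201 gf 24.496920704841614
```

The width is unchanged, so that is just soft pads, and the grasp height now matches the ball. I'll carry the ball along its arc to a tilt of about 0.27.

```bash
python3 -m crank '[[0.185,0,-0.078,0,0,0],[0.185,0,-0.078,0,0,0],[0.19,0,-0.058,0,0,0],[0.19,0,-0.058,0,0,0],[0.2,0,-0.036,0,0,0],[0.2,0,-0.036,0,0,0],[0.2,0,-0.018,0,0,0],[0.2,0,-0.018,0,0,0],[0.2,0,0.003,0,0,0],[0.2,0,0.003,0,0,0],[0.2,0,0.024,0,0,0],[0.2,0,0.024,0,0,0]]'
python3 -m crank '[[0.08,0,0.01,0,0,0],[0,0,0,0,0,0],[0,0,0,0,0,0]]'
python3 - <<'E'
from h import *
o,R=st(); y=np.array([.187,.982]); print('along',(o['tcp_pos'][:2]-[.4662,-.3291])@y)
f=grab('side','s6'); g=grab('top','t6')
a=f['image'][50:150,270:395,::-1]; b=g['image'][200:280,370:470,::-1]
cv2.imwrite('pics/s6c.png',np.hstack([cv2.resize(x,(400,320),interpolation=cv2.INTER_CUBIC) for x in (a,b)]))
E
```

```text
clock: 16.0
tcp_pos: [0.4749, -0.2832, 0.2902]
orientation: [2.423, 1.998, 0.0]
contact_force: [3.9, -1.9, 1.8]
grip_width: 0.0199
gripper_force: 26.0
clock: 16.3
tcp_pos: [0.4752, -0.2817, 0.2897]
orientation: [2.423, 1.998, 0.001]
contact_force: [3.9, -1.3, 4.9]
grip_width: 0.0204
gripper_force: 26.2
t 16.3 tcp [ 0.4752 -0.2817  0.2897] yawx 1.379 zt [ 0.001 -0.001 -1.   ] j [ 0.94  0.28 -0.63  1.75  0.18  1.17  0.07] F [ 3.9 -1.3  4.9] M [-0.37 -0.71 -0.01] w 0.0204 gf 26.186923384666443
along 0.0482177985952964
```

View pics/s6c.png

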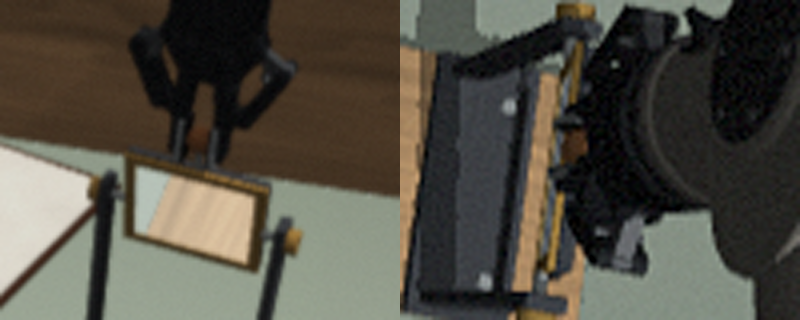

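The ball is held and the mirror leans forward, with the glass at about (135–255, 165–265) in the left crop. I'll get the tilt from a plane fit to the glass depth.

```bash
python3 - <<'E'
from h import *
def fit(n,pts,z=.23):
    f=load(n); m=np.zeros(f['depth'].shape,np.uint8); cv2.fillPoly(m,[np.array(pts,int)],1)
    v,u=np.nonzero(m); P=np.array([px(f,a,b) for a,b in zip(u,v)])
    for _ in range(3):
        c=P.mean(0); n_=np.linalg.svd(P-c)[2][2]; n_*=np.sign(n_[1]); d=(P-c)@n_; P=P[abs(d)<2.5*d.std()+1e-4]
    th=np.arcsin(-n_[2]); print('n',n_,'tilt',th,'std',d.std(),'c',c,len(P)); return c,n_
fit('s4',[(317,102),(345,108),(341,130),(313,122)])
c,n=fit('s6',[(315,105),(345,113),(341,126),(313,119)])
yd=n[:2]/np.linalg.norm(n[:2])
# pivot face point at z=.23 on the plane, distance along yd to mark
k=np.array([.5238,-.0357]); 
D=((k-c[:2])*1)@yd
# point on plane at z .23: along yd offset
off=-n[2]*(.23-c[2])/np.linalg.norm(n[:2]); L=D-off-.030
th=np.arcsin(-n[2]); print('yd',yd,'dist knob',D-off,'z_mark',L*np.sin(th)-.142*np.cos(th),'want th',np.arctan2(.142,L)/2)
E
```

```text
n [ 0.18061733  0.5515364  -0.8143617 ] tilt 0.9516285038390523 std 0.016930146489203598 c [ 0.4715493  -0.28814322  0.23888217] 667
n [ 0.11195232  0.56179309 -0.81966774] tilt 0.9608307518889773 std 0.01104584048835975 c [ 0.47357842 -0.28840921  0.23814659] 454
yd [0.1954341  0.98071684] dist knob 0.2693080322969169 z_mark 0.11480990105929732 want th 0.26776788950211894
```

The depth is too noisy for an unweighted fit. I'll regress 1/depth on the pixel coordinates instead, with frame s4 (tilt -0.35) as the check.

```bash
python3 - <<'E'
from h import *
def fit(names,pts):
    T=[]
    for n in names:
        f=load(n); m=np.zeros(f['depth'].shape,np.uint8); cv2.fillPoly(m,[np.array(pts,int)],1)
        v,u=np.nonzero(m); d=f['depth'][v,u]; k=d>0;u,v,d=u[k],v[k],d[k]; k=abs(d-np.median(d))<.05;u,v,d=u[k],v[k],d[k]
        A=np.c_[u,v,np.ones(len(u))]; w=np.linalg.lstsq(A,1/d,rcond=None)[0]; res=(A@w-1/d).std()
        P=[px(f,a,b,1/(w@[a,b,1])) for a,b in [(315,105),(345,113),(330,125)]]
        q=np.cross(P[1]-P[0],P[2]-P[0]); q/=np.linalg.norm(q); q*=np.sign(q[1]); print(n,q,'tilt',np.arcsin(-q[2]),res,len(u))
for k in range(6): grab('side',f'm{k}')
fit(['s3','s4','s0'],[(317,102),(345,108),(341,130),(313,122)])
fit(['s6']+[f'm{k}' for k in range(6)],[(315,105),(345,113),(341,126),(313,119)])
# frame outline corners now vs predicted for tilts
f=load('s6'); c=np.array([.4695,-.2945,.23]); yb=np.array([.187,.982,0]);xb=np.array([.982,-.187,0])
for th in (-.35,.2,.27,.34):
    Z=yb*np.sin(th)+np.array([0,0,np.cos(th)])
    print(th,[np.round(proj(f,c+sx*.052*xb+sz*.041*Z),1).tolist() for sx,sz in((1,1),(-1,1),(-1,-1),(1,-1))])
i=f['image'][85:145,295:370,::-1]; j=load('s4')['image'][85:145,295:370,::-1]
cv2.imwrite('pics/g.png',np.hstack([cv2.resize(x,(400,320),interpolation=cv2.INTER_CUBIC) for x in (j,i)]))
E
```

```text
s3 [0.17308135 0.92148774 0.34771137] tilt -0.35512905656583577 0.00162753846825797 420
s4 [0.1735026  0.92275724 0.34411615] tilt -0.3512972816246109 0.0015639491498593804 661
s0 [0.17672875 0.92282775 0.34228043] tilt -0.34934285096481144 0.001581956696458827 661
s6 [ 0.18393456  0.9520504  -0.24447516] tilt 0.246978394311152 0.0016187971323420852 451
m0 [ 0.17640819  0.9560272  -0.23429073] tilt 0.23648892466831412 0.0015732646361779532 453
m1 [ 0.17917734  0.95370717 -0.24153286] tilt 0.24394516888297704 0.001757951602669006 451
m2 [ 0.18059972  0.95148565 -0.24911602] tilt 0.2517673970522113 0.001532559025678154 452
m3 [ 0.18450218  0.9516225  -0.24571033] tilt 0.24825242465024153 0.0015486941137385826 451
m4 [ 0.18620694  0.9540844  -0.23462721] tilt 0.23683505441605063 0.0016971189676070857 453
m5 [ 0.18307487  0.95321867 -0.24053641] tilt 0.24291845333808346 0.001553756360064226 452
-0.35 [[315.2, 97.6], [352.1, 107.2], [344.4, 136.7], [308.7, 126.6]]
0.2 [[312.3, 101.0], [349.7, 110.9], [346.7, 132.9], [311.5, 123.0]]
0.27 [[311.9, 101.7], [349.3, 111.7], [347.1, 132.1], [311.9, 122.3]]
0.34 [[311.5, 102.5], [349.0, 112.5], [347.4, 131.4], [312.2, 121.5]]
```

View pics/g.png

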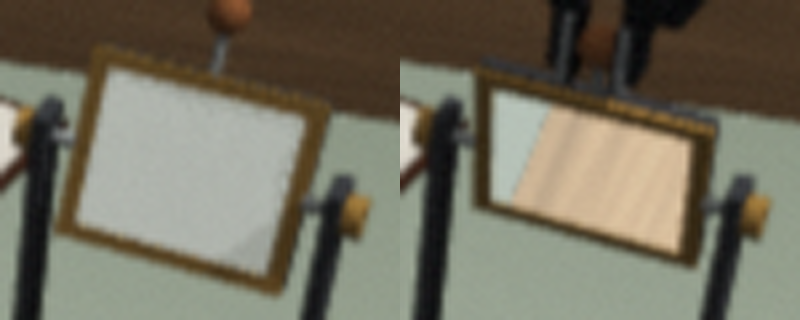

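The fit returns -0.35 on the resting mirror, and the tilt is now 0.244 against about 0.267 wanted. That is already in the window, so I'll nudge 2 mm and hold.

```bash
python3 -m crank '[[0.05,0,0.005,0,0,0],[0.04,0,0.005,0,0,0],[0,0,0,0,0,0],[0,0,0,0,0,0],[0,0,0,0,0,0],[0,0,0,0,0,0],[0,0,0,0,0,0],[0,0,0,0,0,0],[0,0,0,0,0,0],[0,0,0,0,0,0]]'
python3 - <<'E'
from h import *
T=[]
for k in range(6):
    f=grab('side','n'); m=np.zeros(f['depth'].shape,np.uint8); cv2.fillPoly(m,[np.array([(315,105),(345,113),(341,126),(313,119)])],1)
    v,u=np.nonzero(m); d=f['depth'][v,u]; k=abs(d-np.median(d))<.05;u,v,d=u[k],v[k],d[k]
    w=np.linalg.lstsq(np.c_[u,v,np.ones(len(u))],1/d,rcond=None)[0]
    P=[px(f,a,b,1/(w@[a,b,1])) for a,b in [(315,105),(345,113),(330,125)]]
    q=np.cross(P[1]-P[0],P[2]-P[0]); q/=np.linalg.norm(q); T.append(np.arcsin(abs(q[2])))
print(np.mean(T)); st()
if .235<np.mean(T)<.30: print(r.hand_in())
E
```

```text
clock: 17.7
tcp_pos: [0.4755, -0.2799, 0.2892]
orientation: [2.423, 1.999, 0.001]
contact_force: [5.2, -1.5, 3.2]
grip_width: 0.0197
gripper_force: 26.3
0.2697523525111274
t 18.0 tcp [ 0.4756 -0.2798  0.2892] yawx 1.38 zt [ 0.001 -0.    -1.   ] j [ 0.94  0.28 -0.63  1.75  0.18  1.17  0.07] F [ 4.8 -2.   3.6] M [-0.46 -1.06  0.03] w 0.0198 gf 26.260644793510437
the job is handed in; nothing more can be done
None
```

I handed the job in at about 18 s with the peak hand back on its zero stop and the mirror held by its knob at a measured tilt of 0.270 rad (about 0.267 wanted); the hand-in returned no verdict.

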